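# Stand the small bottles in their drip cups

## Robot

A 6-joint arm with a two-finger parallel gripper is mounted at the origin on a cart in front of the work surface, level with it; the furniture and walls round the work are solid. World frame = base frame: x ahead of the robot, y to its left, z up, the work surface at z = 0. Lengths are in mm, angles in rad, forces in N, time in s.
With the tool pointing down it reaches from about 375 to 925 mm from the base axis. Payload 5.7 kg.
Tool frame: the origin (TCP) lies between the finger pads; the fingertips stand 8 mm ahead of it and the grasp point (between the pads) lies 11 mm behind it; z points along the fingers, y is the line along which they close (so a half turn about z gives the same grasp; the last joint's range is limited). The gripper opens to 88 mm and grips with 3 to 60 N. Pads are 20 mm wide; open, the fingers measure 115 mm over their backs; the gripper's body (75 mm by 178 mm) begins 61 mm behind the grasp point.
Start: joints at [-1.269, 0.359, 1.51, -0, 1.272, -0.115], TCP at [242.884, -548.608, 230.623] pointing down, gripper open.
Joint ranges: [-2.97, 2.97], [-1.01, 2.36], [0.21, 2.38], [-0.96, 4.11], [0.2, 2.71], [-2.98, 2.98]. Speed limits (rad/s): [2.39, 2.39, 3.14, 3.14, 3.14, 3.14].

## Interface

Orientations are given as a unit quaternion [w, x, y, z].
In Python, from workcell import bot gives the robot as it stands. The module is installed in compiled form; this text tells all that it offers.
- The arm moves only by the tool arm_command, never from a script. Its arguments are lists of equal length, an entry for each row: "slide": the shift along the tool's x, y, z in units of 0.2 m (1.0 is 0.2 m), a list of three; "angular": the turn, a rotation vector about the tool's x, y, z in units of 180 degrees (1.0 is 180 degrees), a list of three. A call has 1 to 20 rows; each row is the pose to reach, as a shift and turn from the pose commanded when the call began, along the tool's axes at that moment, turning the shorter way round; what a row does not reach only later rows make up. A row lasts 1/10 s, in which the tool goes at most 50 mm and 8.59 degrees, less where a joint would pass 70% of its speed; a pose out of reach is approached as far as the arm can. A call with a number of a shift or a turn outside -1 to 1 is refused whole. A call with a gripper value outside its range is refused whole. "fingers" is the gripper command: -1 is shut, 1 is fully open, values between are in proportion, set as the call begins (left out, the last holds). The fingers move at their own pace and stop on an object; the grip force is fixed at half the most. Time passes only in rows, so rows that repeat a pose let the fingers close. It gives the time, the measured TCP pose, the force, the opening and the grip force at its end, in the units of the state.
- bot.get_obs(): the state, without advancing time (a new reading comes with each control period).
- bot.capture(name): name is "scene" or "side" or "wrist"; returns the picture (420x560x3 uint8, red, green, blue); there is no depth.
- bot.camera_params(name): a dict with "mtx" (3x3 intrinsics, pixels), "view" (4x4, takes a point from world to camera coordinates). Camera axes: x right, y up, looking along -z (the intrinsics and any distortion apply to the point x, -y, -z); pixel columns grow to the right and rows downward; lengths in mm; the calibration is good to about 2 mm. A picture is of the moment at which its call begins: read the wrist's pose just before it. camera_params takes no time and is no camera call; for the wrist camera it gives the pose at the moment of the call.
- bot.job_done(): hands the job in; it is judged then, once.
The state is a dict: "clock": time; "joint_pos": joint angles; "qd": joint speeds; "joint_efforts": joint torques, N m; "ee_pos": TCP position; "orientation": TCP orientation; "contact_force": force on the tool from outside, world axes, zero at the start; "torque": the same for the moment, N m; "width": finger opening in mm; "grasp_force": force on a finger pad.
Only numpy, scipy, OpenCV 4.12 (cv2) and the standard library are available. Lean on these libraries where they do the work, as an engineer would, in place of code of your own. Each camera call takes 0.05 s, during which the arm holds its last target. There are 200 camera calls.

## Task

Stand the four small containers (vial, squat jar, tablet bottle and stain-remover stick) upright in the four white drip cups, one in each, matched by width: the narrowest container in the narrowest cup, the next wider in the next wider cup, and so on up to the widest in the widest. Take them in order of height, finishing the shortest before you go on to the next taller, so that the tall ones do not get in your way. Let go of each, knock none of them over, and leave the thread reel and the flat tin where they stand.

Things in the scene. Friction and masses are not known exactly. Their poses are not given: they have to be found in the camera images.
- vial: Plain white small vial with a cap, upright: 18 mm diameter, 40 mm tall; the narrowest and shortest of the four containers. Loose, 16 to 28 g. Origin: centre of its underside; z up along it.
- jar: Plain white squat jar with a screw lid, upright: 54 mm diameter, 60 mm tall; the widest and second shortest. Loose, 0.1 to 0.17 kg. Origin: centre of its underside; z up along it.
- pill_flask: White tablet bottle with a ribbed screw cap, upright: 37 mm diameter, 78 mm tall; second widest and second tallest. Loose, 50 to 85 g. Origin: centre of its underside; z up along it.
- stick: Slender stain-remover stick, white body and green cap, upright: 29 mm diameter, 99 mm tall; second narrowest and the tallest. Loose, 50 to 85 g. Origin: centre of its underside; z up along it.
- cup_a: Narrowest of four low round cups of plain white ceramic with a dark rubber floor, open at the top, fixed to the worktop: 34 mm inside diameter, 40 mm outside, rim 12 mm above the worktop, inner floor 3 mm above it. For the vial. Origin: centre of its underside, on the worktop; z up.
- cup_b: Second narrowest of four low round cups of plain white ceramic with a dark rubber floor, open at the top, fixed to the worktop: 46 mm inside diameter, 52 mm outside, rim 12 mm above the worktop, inner floor 3 mm above it. For the stick. Origin: centre of its underside, on the worktop; z up.
- cup_c: Second widest of four low round cups of plain white ceramic with a dark rubber floor, open at the top, fixed to the worktop: 58 mm inside diameter, 64 mm outside, rim 12 mm above the worktop, inner floor 3 mm above it. For the tablet bottle. Origin: centre of its underside, on the worktop; z up.
- cup_d: Widest of four low round cups of plain white ceramic with a dark rubber floor, open at the top, fixed to the worktop: 76 mm inside diameter, 82 mm outside, rim 12 mm above the worktop, inner floor 3 mm above it. For the squat jar. Origin: centre of its underside, on the worktop; z up.
- reel: Bystander: reel of white thread with wooden flanges, standing on end, 29 mm diameter, 40 mm tall, loose. Not to be moved. Origin: centre of its underside. The ten listed things stand mixed among one another with centres at least 90 mm apart; the farther ground behind them holds low odds and ends (tape roll, matchbox, clothes peg, scissors; under 30 mm) and, at the back and sides, tall bottles, a bucket and a box.
- tin: Bystander: flat round green tin, 70 mm diameter, 25 mm tall, loose. Not to be moved. Origin: centre of its underside. Wall cabinets hang over the back of the worktop, from about 0.6 m ahead of the robot's base axis and 0.55 m above the worktop: carry low there.
Things that resemble listed ones, but are neither listed nor needed, are in the scene too. Leave any green look-alike of the cup_c alone. Leave any yellow look-alike of the cup_a alone.

How it is judged (in metres and radians):
On the way, in this order (a step that is already met when the one before it is completed fails the run):
1. the vial stands in its cup, let go (horizontal distance between vial and cup_a below 0.014 m and z of vial in the frame of cup_a below 0.007 m and angle between vial's own z axis and vertical below 0.12 rad and contact force between the fingers and vial below 0.1 N and linear speed of vial below 0.02 m/s), for 0.2 s.
2. the squat jar stands in its cup, let go (horizontal distance between jar and cup_d below 0.014 m and z of jar in the frame of cup_d below 0.007 m and angle between jar's own z axis and vertical below 0.12 rad and contact force between the fingers and jar below 0.1 N and linear speed of jar below 0.02 m/s), for 0.2 s.
3. the tablet bottle stands in its cup, let go (horizontal distance between pill_flask and cup_c below 0.014 m and z of pill_flask in the frame of cup_c below 0.007 m and angle between pill_flask's own z axis and vertical below 0.12 rad and contact force between the fingers and pill_flask below 0.1 N and linear speed of pill_flask below 0.02 m/s), for 0.2 s.
4. the stick stands in its cup, let go (horizontal distance between stick and cup_b below 0.014 m and z of stick in the frame of cup_b below 0.007 m and angle between stick's own z axis and vertical below 0.12 rad and contact force between the fingers and stick below 0.1 N and linear speed of stick below 0.02 m/s), for 0.2 s.
At the end, for the whole second after the job is handed in: Vial in the 34 mm cup, stick in the 46 mm cup, tablet bottle in the 58 mm cup, squat jar in the 76 mm cup: each standing on the cup's inner floor (underside less than 7 mm above the cup's), axis within 14 mm of the cup's centre, upright within 0.12 rad, released and at rest (all of step 1 and all of step 2 and all of step 3 and all of step 4); the robot touches nothing.
It fails at once if the thread reel is shifted by more than 20 mm (distance of reel from where it was at the start of the episode above 0.02 m).
It fails at once if the flat tin is shifted by more than 20 mm (distance of tin from where it was at the start of the episode above 0.02 m).
It fails at once if a container is knocked over (angle between any of vial, jar, pill_flask, stick's own z axis and vertical above 0.8 rad).
It also fails if it takes over 93 s, if anything falls off the work surface, if the arm or the gripper's body presses on something with over 40 N, if the wrist force passes 120 N, or if a joint passes its speed limit or range.

## Working session

There is one attempt and no reset: what is moved stays moved. The work goes in short steps, Python scripts to look and compute and a tool call to move; the robot and the scene stay as the last step left them, time stands still between calls to the robot, and variables do not carry over. Pictures are saved under pics/ and viewed, at most 14 in all, crops included, and the job is handed in when it is done.

Besides the shell and the picture viewer there is one more tool, called after "Emit:" by a JSON object that holds its "method" and its "body". arm_command: Moves the arm, as the interface text tells. Its arguments: {"type":"object","properties":{"slide":{"type":"array"},"angular":{"type":"array"},"fingers":{"type":"number"}},"required":["slide","angular"]}

```bash
mkdir -p pics; cat > h.py <<'E'
import numpy as np, cv2
from workcell import bot
from scipy.spatial.transform import Rotation as R
def ray(name,u,v,z=0,P=None):
    P=P or bot.camera_params(name); K=np.array(P['mtx']); V=np.array(P['view'])
    p=np.linalg.solve(K,[u,v,1.]); d=V[:3,:3].T@np.array([p[0],-p[1],-p[2]]); c=-V[:3,:3].T@V[:3,3]
    return c+d*(z-c[2])/d[2]
def proj(name,X,P=None):
    P=P or bot.camera_params(name); K=np.array(P['mtx']); V=np.array(P['view'])
    p=V[:3,:3]@np.array(X)+V[:3,3]; q=K@np.array([p[0],-p[1],-p[2]]); return q[:2]/q[2]
def save(name,fn,crop=None,s=1):
    im=bot.capture(name)[:,:,::-1]
    cv2.imwrite('pics/raw_'+fn,im)
    if crop: x0,y0,x1,y1=crop; im=im[y0:y1,x0:x1]
    cv2.imwrite('pics/'+fn,cv2.resize(im,None,fx=s,fy=s,interpolation=cv2.INTER_CUBIC))
E
python3 - <<'E'
from h import *
np.set_printoptions(precision=3,suppress=True)
for n in ['scene','side','wrist']:
    save(n,n+'0.png',None,1.42)
    P=bot.camera_params(n);V=np.array(P['view']);print(n,P.keys(),np.array(P['mtx']).tolist(),-V[:3,:3].T@V[:3,3],V[:3,:3].tolist())
o=bot.get_obs();print(o)
E
```

```text
scene dict_keys(['mtx', 'view']) [[444.2355940873471, 0.0, 280.84257922518333], [0.0, 444.2355940873471, 207.0599786594789], [0.0, 0.0, 1.0]] [-285.143  742.261  670.726] [[-0.7182715353558566, -0.6954709796220261, 0.02015236961551405], [0.3529764040031668, -0.3392824020486993, 0.8719490294031286], [-0.5995779012893437, 0.6334094790604605, 0.4891817373142847]]
side dict_keys(['mtx', 'view']) [[485.65233663057836, 0.0, 275.2939956472887], [0.0, 485.65233663057836, 212.28017687901854], [0.0, 0.0, 1.0]] [  337.596 -1000.533   643.322] [[0.987467985070235, -0.1577361894139457, 0.005125720485695201], [0.08055970540532018, 0.5317202238760572, 0.8430799116253473], [-0.13570966187540834, -0.8321014950535561, 0.5377638790429301]]
wrist dict_keys(['mtx', 'view']) [[346.8807398021635, 0.0, 275.857614948657], [0.0, 346.8807398021635, 212.67453482057797], [0.0, 0.0, 1.0]] [ 311.81  -517.044  383.822] [[0.4057232883105848, -0.9139933665120954, -0.0021769920381599314], [0.878244376989031, 0.3905116870148718, -0.2760207176860991], [0.25313124581844193, 0.11007610220518775, 0.9611492205239093]]
{'clock': 0.15, 'joint_pos': array([-1.269,  0.359,  1.511, -0.   ,  1.272, -0.115]), 'qd': array([-0.001, -0.003, -0.003, -0.   , -0.001, -0.001]), 'joint_efforts': array([ -0.001, -51.575, -27.101,   0.067,   0.031,  -0.   ]), 'ee_pos': array([ 242.737, -548.132,  229.988]), 'orientation': array([-0.001,  0.978,  0.207, -0.   ]), 'contact_force': array([0.345, 0.284, 0.435]), 'torque': array([ 0.011, -0.014, -0.023]), 'grasp_force': 0.0, 'width': 87.78494481455715}
```

View pics/scene0.png

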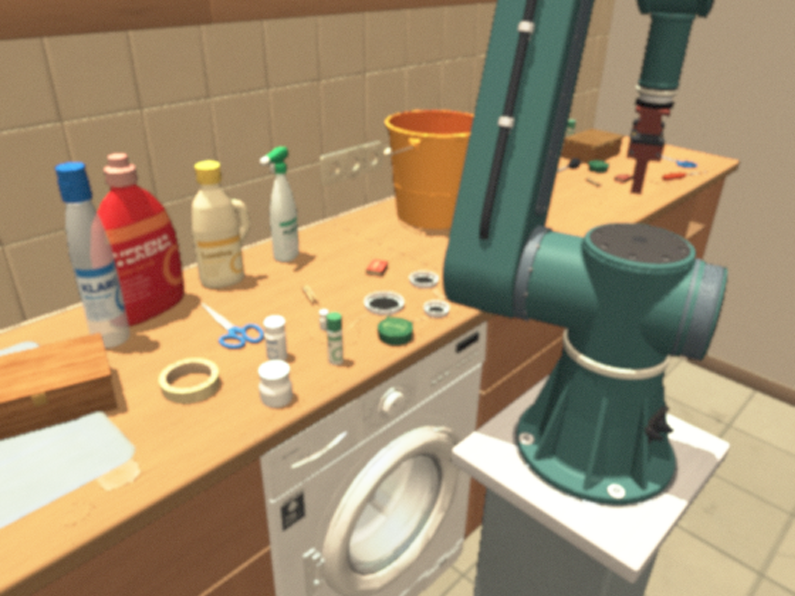

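View pics/side0.png

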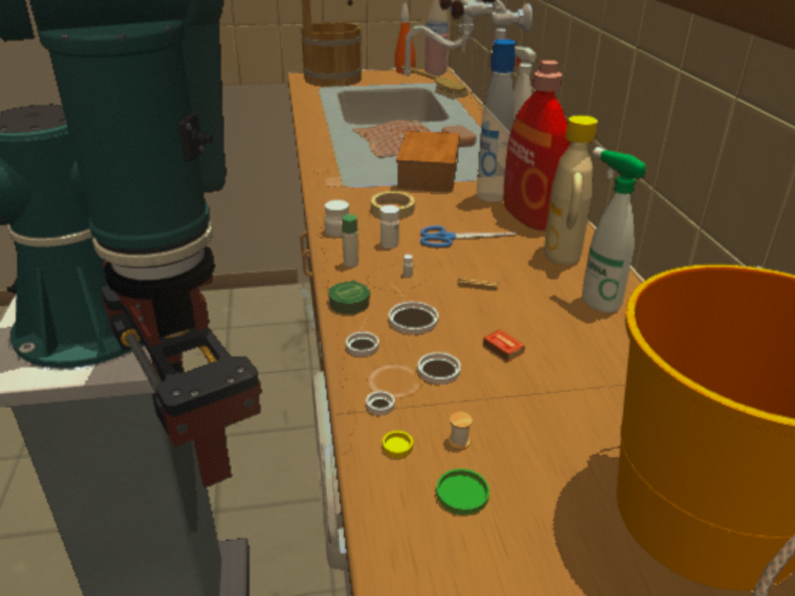

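The side view shows everything. In the ×1.42 view the cups are at a (380,402), b (362,344), c (439,367) and d (413,317). The container bases are at vial (408,275), jar (337,232), bottle (389,245) and stick (351,265). The tin is at (349,300) and the reel at (459,443).

```bash
python3 - <<'E'
from h import *
np.set_printoptions(precision=0,suppress=True)
for n,u,v,z in [('a',380,402,12),('b',362,343,12),('c',439,367,12),('d',413,317,12),('vial top',408,259,40),('jar top',337,207,60),('flask top',389,211,78),('stick top',350,219,99),('tin',349,291,25),('reel top',460,419,40),('yellow',398,443,10),('green',463,490,10)]:
    X=ray('side',u/1.42,v/1.42,z); print(n,X[:2],np.hypot(X[0],X[1]))
for n,u,v,z in [('a',436,308,12),('b?',424,278,12),('d',384,301,12),('vial',323,314,40),('jar',275,371,60),('flask',275,321,78),('stick',335,317,99)]:
    X=ray('scene',u/1.42,v/1.42,z); print('sc',n,X[:2])
E
```

```text
a [ 441. -277.] 520.9789659080362
b [ 434. -136.] 454.21546429126704
c [ 539. -213.] 579.3806844412397
d [525. -76.] 530.8023218289111
vial top [543.  69.] 547.0252822557129
jar top [434. 265.] 508.2438976806906
flask top [528. 193.] 561.861575506807
stick top [446. 126.] 463.0563326351428
tin [428.  -0.] 428.12023717787156
reel top [ 533. -358.] 642.1095368155314
yellow [ 453. -358.] 577.1196838761451
green [ 517. -448.] 683.5091517553609
sc a [ 428. -124.]
sc b? [ 534. -204.]
sc d [523. -67.]
sc vial [534.  87.]
sc jar [425. 278.]
sc flask [526. 203.]
sc stick [436. 140.]
```

```bash
python3 - <<'E'
from h import *
im=cv2.imread('pics/raw_side0.png')[125:365,210:370]
cv2.imwrite('pics/crop.png',cv2.resize(im,None,fx=2.5,fy=2.5,interpolation=cv2.INTER_CUBIC))
E
```

```text
(no output)
```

View pics/crop.png

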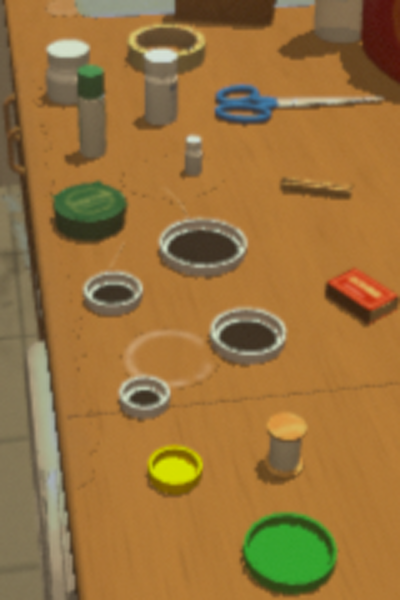

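```bash
cat >> h.py <<'E'
def go(*T):
    """targets (x,y,z,theta deg of tool x axis); prints slide/angular from the measured pose"""
    o=bot.get_obs(); q=o['orientation']; R0=R.from_quat([q[1],q[2],q[3],q[0]])
    print('clock %.2f j1 %.2f j6 %.2f th %.1f'%(o['clock'],o['joint_pos'][0],o['joint_pos'][5],np.degrees(np.arctan2(*R0.as_matrix()[[1,0],0]))),np.round(o['ee_pos'],1))
    for x,y,z,th in T:
        t=np.radians(th); Rt=R.from_euler('z',t)*R.from_euler('x',np.pi)
        s=R0.inv().apply(np.array([x,y,z])-o['ee_pos'])/200; a=(R0.inv()*Rt).as_rotvec()/np.pi
        print((x,y,z,th),'slide',np.round(s,3).tolist(),'ang',np.round(a,4).tolist())
E
python3 -c "
from h import *
go((371,-280,265,12),(500,-10,300,0))"
```

```text
clock 0.15 j1 -1.27 j6 -0.12 th 23.9 [ 242.7 -548.1  230. ]
(371, -280, 265, 12) slide [1.129, -0.967, -0.173] ang [-0.0005, -0.0, 0.066]
(500, -10, 300, 0) slide [2.265, -1.94, -0.347] ang [-0.0005, 0.0, 0.1327]
```

Emit:
{"method": "arm_command", "body": {"slide": [[0.755, -0.647, -0.116], [0.755, -0.647, -0.116], [0.755, -0.647, -0.116], [0.755, -0.647, -0.116], [0.755, -0.647, -0.116]], "angular": [[0, 0, 0], [0, 0, 0], [0, 0, 0], [0, 0, 0], [0, 0, 0]]}}

```text
clock: 0.65
ee_pos: [330.0, -363.8, 254.2]
orientation: [-0.001, 0.978, 0.209, 0.001]
contact_force: [0.5, 0.5, 0.6]
width: 88.0
grasp_force: 0.0
```

Emit:
{"method": "arm_command", "body": {"slide": [[0.755, -0.647, -0.116], [0.755, -0.647, -0.116], [0.755, -0.647, -0.116], [0.755, -0.647, -0.116], [0.755, -0.647, -0.116]], "angular": [[0, 0, 0], [0, 0, 0], [0, 0, 0], [0, 0, 0], [0, 0, 0]]}}

```text
clock: 1.15
ee_pos: [416.2, -185.5, 277.6]
orientation: [-0.001, 0.978, 0.21, 0.001]
contact_force: [-0.4, -0.1, 0.3]
width: 87.7
grasp_force: 0.0
```

Emit:
{"method": "arm_command", "body": {"slide": [[0.755, -0.647, -0.116], [0.755, -0.647, -0.116], [0.755, -0.647, -0.116], [0.755, -0.647, -0.116], [0.755, -0.647, -0.116], [0.755, -0.647, -0.116], [0.755, -0.647, -0.116]], "angular": [[0, 0, 0.133], [0, 0, 0.133], [0, 0, 0.133], [0, 0, 0.133], [0, 0, 0.133], [0, 0, 0.133], [0, 0, 0.133]]}}

```text
clock: 1.85
ee_pos: [499.8, -11.4, 299.8]
orientation: [0.0, 1.0, -0.0, -0.001]
contact_force: [0.2, -0.1, -0.6]
width: 88.1
grasp_force: 0.0
```

```bash
python3 -c "
from h import *
import json
P=bot.camera_params('wrist'); json.dump({k:np.array(v).tolist() for k,v in P.items()},open('w1.json','w'))
save('wrist','w1.png',None,1.42); go((500,-10,300,0))"
```

```text
clock 1.90 j1 -0.16 j6 1.41 th -0.1 [499.5 -11.7 299.7]
(500, -10, 300, 0) slide [0.003, -0.009, -0.001] ang [0.0002, 0.0004, -0.0005]
```

View pics/w1.png

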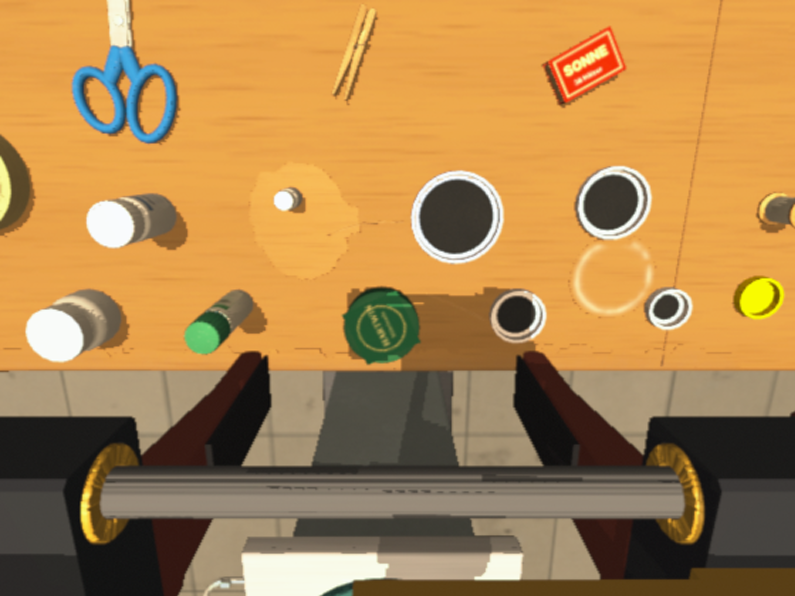

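The wrist picture (×1.42) shows the rims at a (669,308), b (518,316), c (614,202) and d (457,216). The lid tops are at vial (286,199), jar (55,334), bottle (111,223) and stick (203,337).

```bash
python3 - <<'E'
from h import *
import json
np.set_printoptions(precision=1,suppress=True)
P=json.load(open('w1.json'))
for n,u,v,z in [('a',669,308,12),('b',518.5,316,12),('c',614,202,12),('d',457,216,12),('vial top',286,199,40),('jar top',55,334,60),('flask top',111,223,78),('stick top',203,337,99),('tin',381,325,25)]:
    X=ray('wrist',u/1.42,v/1.42,z,P); s=proj('side',X)*1.42; print(n,X[:2],s)
E
```

```text
a [ 442.3 -270.3] [380.1 398.7]
b [ 434.3 -130. ] [362.1 340.9]
c [ 539.8 -206.5] [438.7 364.4]
d [527.5 -68.6] [413.4 314.4]
vial top [544.3  76.5] [408.1 256.9]
jar top [433.4 274.7] [336.5 205. ]
flask top [529.2 202.3] [389.2 209. ]
stick top [445.1 133.6] [349.3 217.2]
tin [429.7  -0.9] [350.  291.1]
```

```bash
python3 -c "
from h import *
go((544,76,130,115))"
```

```text
clock 1.90 j1 -0.16 j6 1.41 th -0.1 [499.5 -11.7 299.7]
(544, 76, 130, 115) slide [0.223, -0.44, 0.848] ang [-0.0003, 0.0005, -0.6394]
```

Emit:
{"method": "arm_command", "body": {"slide": [[0.223, -0.44, 0.848], [0.223, -0.44, 0.848], [0.223, -0.44, 0.848], [0.223, -0.44, 0.848], [0.223, -0.44, 0.848], [0.223, -0.44, 0.848], [0.223, -0.44, 0.848], [0.223, -0.44, 0.848], [0.223, -0.44, 0.848], [0.223, -0.44, 0.848], [0.223, -0.44, 0.848], [0.223, -0.44, 0.848], [0.223, -0.44, 0.848], [0.223, -0.44, 0.848], [0.223, -0.44, 0.848], [0.223, -0.44, 0.848], [0.223, -0.44, 0.848]], "angular": [[0, 0, -0.639], [0, 0, -0.639], [0, 0, -0.639], [0, 0, -0.639], [0, 0, -0.639], [0, 0, -0.639], [0, 0, -0.639], [0, 0, -0.639], [0, 0, -0.639], [0, 0, -0.639], [0, 0, -0.639], [0, 0, -0.639], [0, 0, -0.639], [0, 0, -0.639], [0, 0, -0.639], [0, 0, -0.639], [0, 0, -0.639]]}}

```text
clock: 3.6
ee_pos: [544.6, 76.8, 130.6]
orientation: [-0.0, 0.539, 0.843, -0.0]
contact_force: [-0.5, -0.2, -0.0]
width: 88.0
grasp_force: 0.0
```

```bash
python3 -c "
from h import *
import json
P=bot.camera_params('wrist'); json.dump({k:np.array(v).tolist() for k,v in P.items()},open('w2.json','w'))
save('wrist','w2.png',None,1.42); go((544,76,130,115)); print(proj('wrist',[544.3,76.5,40])*1.42,proj('wrist',[544.3,76.5,0])*1.42)"
```

```text
clock 3.65 j1 0.01 j6 -0.42 th 114.9 [544.6  77.1 130.6]
(544, 76, 130, 115) slide [-0.004, -0.005, 0.003] ang [-0.0, -0.0, -0.0008]
[390.46205229 314.46645538] [390.58112172 294.37309861]
```

View pics/w2.png

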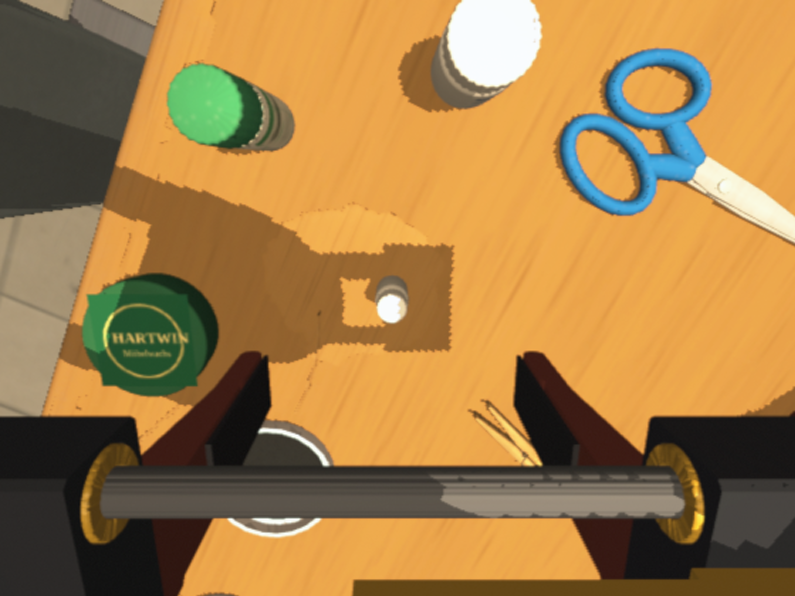

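The vial's cap top is at (391,307) in the view, so it lies slightly ahead of the prediction.

```bash
python3 - <<'E'
from h import *
import json
P=json.load(open('w2.json'))
for u,v,z in [(391.5,307,40),(391.5,283,3),(205,105,99),(493,40,78),(155,335,25)]: print(ray('wrist',u/1.42,v/1.42,z,P))
go((543,79,20,115))
E
```

```text
[543.05068874  80.15195476  40.        ]
[541.50629475  83.49786031   3.        ]
[445.05680945 135.73833861  99.        ]
[528.77404235 202.20727304  78.        ]
[431.94383798   5.71895859  25.        ]
clock 3.65 j1 0.01 j6 -0.42 th 114.9 [544.6  77.1 130.6]
(543, 79, 20, 115) slide [0.012, -0.003, 0.553] ang [-0.0, -0.0, -0.0008]
```

Emit:
{"method": "arm_command", "body": {"slide": [[0.015, 0, 0.15], [0.015, 0, 0.3], [0.015, 0, 0.42], [0.015, 0, 0.5], [0.015, 0, 0.553], [0.015, 0, 0.553], [0.015, 0, 0.553]], "angular": [[0, 0, 0], [0, 0, 0], [0, 0, 0], [0, 0, 0], [0, 0, 0], [0, 0, 0], [0, 0, 0]]}}

```text
clock: 4.35
ee_pos: [543.7, 80.4, 20.4]
orientation: [0.0, 0.538, 0.843, 0.0]
contact_force: [0.1, 0.5, 0.2]
width: 87.9
grasp_force: 0.0
```

Emit:
{"method": "arm_command", "body": {"slide": [[0, 0, 0], [0, 0, 0], [0, 0, 0], [0, 0, 0], [0, 0, 0], [0, 0, 0], [0, 0, 0], [0, 0, 0], [0, 0, 0], [0, 0, 0], [0, 0, 0], [0, 0, 0]], "angular": [[0, 0, 0], [0, 0, 0], [0, 0, 0], [0, 0, 0], [0, 0, 0], [0, 0, 0], [0, 0, 0], [0, 0, 0], [0, 0, 0], [0, 0, 0], [0, 0, 0], [0, 0, 0]], "fingers": -1}}

```text
clock: 5.55
ee_pos: [543.4, 80.4, 20.1]
orientation: [-0.0, 0.538, 0.843, 0.0]
contact_force: [-0.8, 0.6, -1.0]
width: 17.2
grasp_force: 30.0
```

```bash
python3 -c "
from h import *
go((543,80,110,115),(510,-60,110,115),(478,-170,110,115),(442,-270,70,115))"
```

```text
clock 5.55 j1 0.02 j6 -0.41 th 115.0 [543.4  80.4  20.1]
(543, 80, 110, 115) slide [-0.001, -0.003, -0.45] ang [-0.0, -0.0, -0.0002]
(510, -60, 110, 115) slide [-0.566, -0.448, -0.45] ang [-0.0, -0.0, -0.0002]
(478, -170, 110, 115) slide [-0.997, -0.825, -0.45] ang [-0.0, -0.0, -0.0002]
(442, -270, 70, 115) slide [-1.375, -1.199, -0.25] ang [-0.0, -0.0, -0.0002]
```

Emit:
{"method": "arm_command", "body": {"slide": [[0, 0, -0.15], [0, 0, -0.3], [0, 0, -0.45], [-0.1, -0.08, -0.45], [-0.25, -0.2, -0.45], [-0.4, -0.33, -0.45], [-0.566, -0.448, -0.45], [-0.7, -0.57, -0.45], [-0.85, -0.7, -0.45], [-0.997, -0.825, -0.45], [-0.997, -0.825, -0.45]], "angular": [[0, 0, 0], [0, 0, 0], [0, 0, 0], [0, 0, 0], [0, 0, 0], [0, 0, 0], [0, 0, 0], [0, 0, 0], [0, 0, 0], [0, 0, 0], [0, 0, 0]]}}

```text
clock: 6.65
ee_pos: [477.4, -174.0, 110.2]
orientation: [0.001, 0.539, 0.842, -0.001]
contact_force: [0.3, 0.3, -0.6]
width: 17.5
grasp_force: 30.0
```

Emit:
{"method": "arm_command", "body": {"slide": [[-0.1, -0.1, 0], [-0.25, -0.25, 0.1], [-0.378, -0.374, 0.2], [-0.378, -0.374, 0.2], [-0.378, -0.374, 0.2], [-0.378, -0.374, 0.2]], "angular": [[0, 0, 0], [0, 0, 0], [0, 0, 0], [0, 0, 0], [0, 0, 0], [0, 0, 0]]}}

```text
clock: 7.25
ee_pos: [442.4, -268.9, 70.4]
orientation: [-0.0, 0.537, 0.843, 0.0]
contact_force: [-0.9, 0.5, 0.1]
width: 17.6
grasp_force: 30.0
```

```bash
python3 -c "
from h import *
import json
P=bot.camera_params('wrist'); json.dump({k:np.array(v).tolist() for k,v in P.items()},open('w3.json','w'))
save('wrist','w3.png',None,1.42); go((442,-270,24,115)); print(proj('wrist',[442,-270,12])*1.42)"
```

```text
clock 7.30 j1 -0.68 j6 -1.12 th 115.0 [ 442.6 -268.9   70.5]
(442, -270, 24, 115) slide [-0.004, -0.005, 0.233] ang [0.0001, -0.0, 0.0002]
[389.06650281 336.28173185]
```

View pics/w3.png

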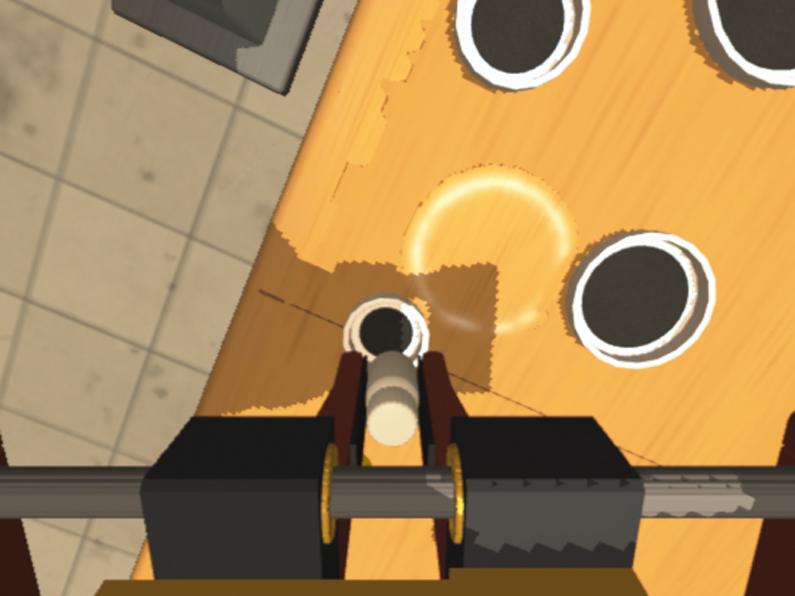

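```bash
python3 - <<'E'
from h import *
import json
P=json.load(open('w3.json'))
print(ray('wrist',392/1.42,425/1.42,90.5,P), ray('wrist',392/1.42,355/1.42,51,P),ray('wrist',387/1.42,337/1.42,12,P),bot.get_obs()['ee_pos'])
E
```

```text
[ 442.88202123 -269.52021954   90.5       ] [ 440.07059423 -263.34954879   51.        ] [ 441.03575835 -270.66080119   12.        ] [ 442.62118708 -268.85298166   70.54109602]
```

Emit:
{"method": "arm_command", "body": {"slide": [[0, -0.011, 0.06], [0, -0.011, 0.12], [0, -0.011, 0.17], [0, -0.011, 0.21], [0, -0.011, 0.234], [0, -0.011, 0.234], [0, -0.011, 0.234]], "angular": [[0, 0, 0], [0, 0, 0], [0, 0, 0], [0, 0, 0], [0, 0, 0], [0, 0, 0], [0, 0, 0]]}}

```text
clock: 8.0
ee_pos: [440.0, -271.0, 22.9]
orientation: [-0.0, 0.538, 0.843, 0.0]
contact_force: [-0.4, 0.4, 0.1]
width: 17.6
grasp_force: 30.0
```

Emit:
{"method": "arm_command", "body": {"slide": [[0, 0, 0], [0, 0, 0], [0, 0, 0], [0, 0, 0], [0, 0, 0], [0, 0, 0]], "angular": [[0, 0, 0], [0, 0, 0], [0, 0, 0], [0, 0, 0], [0, 0, 0], [0, 0, 0]], "fingers": 0}}

```text
clock: 8.6
ee_pos: [440.0, -271.0, 23.3]
orientation: [-0.0, 0.538, 0.843, 0.0]
contact_force: [-0.0, -0.1, -0.3]
width: 43.8
grasp_force: 0.0
```

Emit:
{"method": "arm_command", "body": {"slide": [[0, 0, -0.1], [0, 0, -0.25], [0, 0, -0.45], [0, 0, -0.6], [0, 0, -0.6], [0, 0, -0.6]], "angular": [[0, 0, 0], [0, 0, 0], [0, 0, 0], [0, 0, 0], [0, 0, 0], [0, 0, 0]], "fingers": 1}}

```text
clock: 9.2
ee_pos: [440.3, -271.2, 143.7]
orientation: [0.001, 0.538, 0.843, -0.0]
contact_force: [0.4, 0.0, -0.8]
width: 86.5
grasp_force: 0.0
```

```bash
python3 -c "
from h import *
save('wrist','w4.png',None,1.0); go((442,-200,143,60),(440,100,200,90),(432,272,150,115))
print(proj('wrist',[441,-270.6,12]),proj('wrist',[441,-270.6,43]))"
```

```text
clock 9.25 j1 -0.69 j6 -1.12 th 115.0 [ 439.6 -270.7  142.7]
(442, -200, 143, 60) slide [0.315, 0.16, -0.001] ang [-0.0002, -0.0002, 0.3053]
(440, 100, 200, 90) slide [1.679, 0.784, -0.285] ang [-0.0001, -0.0002, 0.1387]
(432, 272, 150, 115) slide [2.476, 1.111, -0.035] ang [-0.0001, -0.0002, -0.0002]
[277.22002887 207.5508631 ] [277.39422059 218.1551263 ]
```

View pics/w4.png

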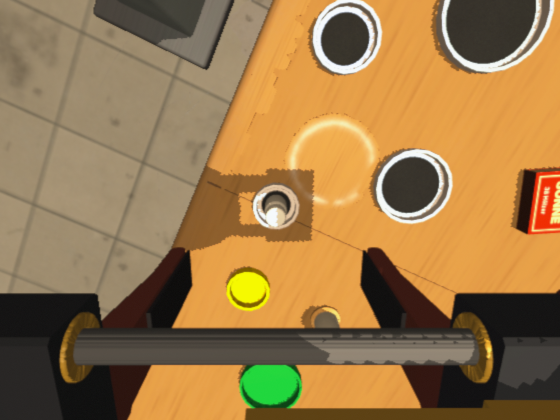

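The vial stands centred in cup a (275,213). The jar is next.

Emit:
{"method": "arm_command", "body": {"slide": [[0.2, 0.09, 0], [0.4, 0.18, 0], [0.6, 0.27, 0], [0.83, 0.373, 0], [0.83, 0.373, 0]], "angular": [[0, 0, 0], [0, 0, 0], [0, 0, 0], [0, 0, 0], [0, 0, 0]]}}

```text
clock: 9.75
ee_pos: [434.3, -83.3, 141.3]
orientation: [-0.004, 0.536, 0.844, 0.0]
contact_force: [0.3, -0.4, -0.1]
width: 87.8
grasp_force: 0.0
```

Emit:
{"method": "arm_command", "body": {"slide": [[0.2, 0.09, 0], [0.4, 0.18, 0], [0.6, 0.27, 0], [0.83, 0.373, 0], [0.83, 0.373, 0]], "angular": [[0, 0, 0], [0, 0, 0], [0, 0, 0], [0, 0, 0], [0, 0, 0]]}}

```text
clock: 10.25
ee_pos: [433.9, 97.3, 142.1]
orientation: [-0.001, 0.535, 0.845, -0.0]
contact_force: [-0.3, -0.3, -0.3]
width: 88.0
grasp_force: 0.0
```

Emit:
{"method": "arm_command", "body": {"slide": [[0.2, 0.09, 0], [0.4, 0.18, 0], [0.6, 0.27, 0], [0.82, 0.373, 0], [0.82, 0.373, 0], [0.82, 0.373, 0]], "angular": [[0, 0, 0], [0, 0, 0], [0, 0, 0], [0, 0, 0], [0, 0, 0], [0, 0, 0]]}}

```text
clock: 10.85
ee_pos: [433.3, 272.6, 142.0]
orientation: [-0.0, 0.537, 0.844, -0.001]
contact_force: [0.0, -0.5, 0.4]
width: 88.0
grasp_force: 0.0
```

```bash
python3 -c "
from h import *
import json
P=bot.camera_params('wrist'); json.dump({k:np.array(v).tolist() for k,v in P.items()},open('w5.json','w'))
save('wrist','w5.png',None,1.0); go((433,275,29,115)); print(proj('wrist',[433.4,274.7,60]))"
```

```text
clock 10.90 j1 0.43 j6 -0.01 th 115.0 [433.2 271.7 142.1]
(433, 275, 29, 115) slide [0.016, 0.008, 0.566] ang [-0.0009, 0.0002, -0.0001]
[278.03767616 220.83910895]
```

View pics/w5.png

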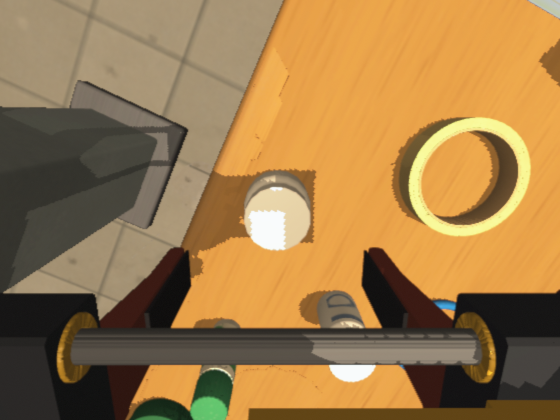

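Emit:
{"method": "arm_command", "body": {"slide": [[0.026, 0.007, 0.1], [0.026, 0.007, 0.25], [0.026, 0.007, 0.4], [0.026, 0.007, 0.52], [0.026, 0.007, 0.6], [0.026, 0.007, 0.6], [0.026, 0.007, 0.6]], "angular": [[0, 0, 0], [0, 0, 0], [0, 0, 0], [0, 0, 0], [0, 0, 0], [0, 0, 0], [0, 0, 0]]}}

```text
clock: 11.6
ee_pos: [432.7, 276.7, 23.2]
orientation: [-0.0, 0.538, 0.843, -0.001]
contact_force: [0.5, -0.3, 0.2]
width: 87.7
grasp_force: 0.0
```

Emit:
{"method": "arm_command", "body": {"slide": [[0, 0, 0], [0, 0, 0], [0, 0, 0], [0, 0, 0], [0, 0, 0], [0, 0, 0], [0, 0, 0], [0, 0, 0]], "angular": [[0, 0, 0], [0, 0, 0], [0, 0, 0], [0, 0, 0], [0, 0, 0], [0, 0, 0], [0, 0, 0], [0, 0, 0]], "fingers": -1}}

```text
clock: 12.4
ee_pos: [432.5, 278.5, 23.6]
orientation: [-0.0, 0.537, 0.843, -0.0]
contact_force: [-1.3, -0.5, 6.1]
width: 53.1
grasp_force: 30.0
```

```bash
python3 -c "
from h import *
go((433,277,140,115),(470,110,140,115),(527,-69,140,115),(527,-69,70,115))"
```

```text
clock 12.40 j1 0.44 j6 0.00 th 115.0 [432.5 278.5  23.6]
(433, 277, 140, 115) slide [-0.008, -0.001, -0.582] ang [-0.0001, -0.0, -0.0001]
(470, 110, 140, 115) slide [-0.843, -0.186, -0.582] ang [-0.0001, -0.0, -0.0001]
(527, -69, 140, 115) slide [-1.774, -0.305, -0.582] ang [-0.0001, -0.0, -0.0001]
(527, -69, 70, 115) slide [-1.774, -0.305, -0.232] ang [-0.0001, -0.0, -0.0001]
```

Emit:
{"method": "arm_command", "body": {"slide": [[0, 0, -0.1], [0, 0, -0.25], [0, 0, -0.4], [0, 0, -0.55], [0, 0, -0.64], [0, 0, -0.64], [-0.1, -0.02, -0.64], [-0.25, -0.055, -0.64], [-0.4, -0.09, -0.64], [-0.6, -0.13, -0.64], [-0.8, -0.16, -0.64], [-0.95, -0.18, -0.64], [-0.95, -0.18, -0.64]], "angular": [[0, 0, 0], [0, 0, 0], [0, 0, 0], [0, 0, 0], [0, 0, 0], [0, 0, 0], [0, 0, 0], [0, 0, 0], [0, 0, 0], [0, 0, 0], [0, 0, 0], [0, 0, 0], [0, 0, 0]]}}

```text
clock: 13.7
ee_pos: [480.8, 87.9, 149.9]
orientation: [-0.0, 0.539, 0.842, -0.001]
contact_force: [0.7, 0.9, -0.9]
width: 53.1
grasp_force: 30.0
```

Emit:
{"method": "arm_command", "body": {"slide": [[-0.15, -0.02, 0], [-0.35, -0.05, 0], [-0.55, -0.08, 0], [-0.7, -0.1, 0], [-0.824, -0.125, 0], [-0.824, -0.125, 0.2], [-0.824, -0.125, 0.4], [-0.824, -0.125, 0.4], [-0.824, -0.125, 0.4]], "angular": [[0, 0, 0], [0, 0, 0], [0, 0, 0], [0, 0, 0], [0, 0, 0], [0, 0, 0], [0, 0, 0], [0, 0, 0], [0, 0, 0]]}}

```text
clock: 14.6
ee_pos: [525.8, -68.0, 70.3]
orientation: [-0.002, 0.537, 0.843, -0.0]
contact_force: [0.7, 0.3, -0.9]
width: 52.9
grasp_force: 30.0
```

```bash
python3 -c "
from h import *
import json
P=bot.camera_params('wrist'); json.dump({k:np.array(v).tolist() for k,v in P.items()},open('w6.json','w'))
save('wrist','w6.png',None,1.0); go((527,-69,27,115)); print(proj('wrist',[527.5,-68.6,12]))"
```

```text
clock 14.65 j1 -0.26 j6 -0.70 th 115.0 [527.2 -68.3  71.7]
(527, -69, 27, 115) slide [-0.003, -0.002, 0.223] ang [-0.0001, -0.0002, -0.0]
[275.87555483 235.64701407]
```

View pics/w6.png

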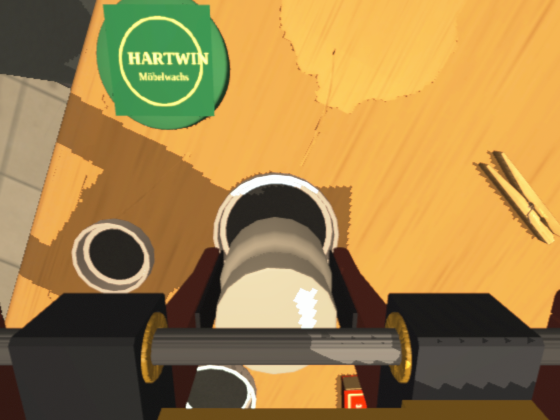

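Emit:
{"method": "arm_command", "body": {"slide": [[0, 0, 0.06], [0, 0, 0.12], [0, 0, 0.17], [0, 0, 0.2], [0, 0, 0.219], [0, 0, 0.219], [0, 0, 0.219]], "angular": [[0, 0, 0], [0, 0, 0], [0, 0, 0], [0, 0, 0], [0, 0, 0], [0, 0, 0], [0, 0, 0]]}}

```text
clock: 15.35
ee_pos: [527.2, -69.0, 27.5]
orientation: [0.0, 0.538, 0.843, 0.0]
contact_force: [0.1, 0.3, -1.6]
width: 52.7
grasp_force: 30.0
```

```bash
python3 -c "
from h import *
for i in range(4): bot.capture('side'); o=bot.get_obs(); print(o['ee_pos'],o['contact_force'])"
```

```text
[527.28084135 -69.05718913  27.57907885] [ 0.37392959  0.64399065 -2.00828784]
[527.31190692 -69.07262983  27.65442182] [ 0.20761682 -0.23799836 -1.46433669]
[527.31579053 -69.05745013  27.6827191 ] [ 0.77590074  0.39732243 -0.7483758 ]
[527.26306233 -69.04357103  27.66553742] [ 0.60379413  0.95298121 -2.29936573]
```

Emit:
{"method": "arm_command", "body": {"slide": [[0, 0, 0.003], [0, 0, 0.003]], "angular": [[0, 0, 0], [0, 0, 0]]}}

```text
clock: 15.75
ee_pos: [527.1, -69.0, 26.9]
orientation: [-0.0, 0.538, 0.843, 0.0]
contact_force: [0.3, -1.1, -1.8]
width: 53.1
grasp_force: 30.0
```

Emit:
{"method": "arm_command", "body": {"slide": [[0, 0, 0], [0, 0, 0], [0, 0, 0], [0, 0, 0], [0, 0, 0], [0, 0, 0]], "angular": [[0, 0, 0], [0, 0, 0], [0, 0, 0], [0, 0, 0], [0, 0, 0], [0, 0, 0]], "fingers": 1}}

```text
clock: 16.35
ee_pos: [527.1, -69.0, 26.9]
orientation: [-0.0, 0.538, 0.843, 0.0]
contact_force: [-0.0, 0.4, -0.4]
width: 87.8
grasp_force: 0.0
```

Emit:
{"method": "arm_command", "body": {"slide": [[0, 0, -0.1], [0, 0, -0.25], [0, 0, -0.45], [0, 0, -0.65], [0, 0, -0.65], [0, 0, -0.65]], "angular": [[0, 0, 0], [0, 0, 0], [0, 0, 0], [0, 0, 0], [0, 0, 0], [0, 0, 0]]}}

```text
clock: 16.95
ee_pos: [527.7, -69.1, 157.6]
orientation: [0.001, 0.538, 0.843, 0.0]
contact_force: [1.1, -0.4, -0.4]
width: 87.5
grasp_force: 0.0
```

```bash
python3 -c "
from h import *
save('wrist','w7.png',None,1.0); go((529,203,156,115))
print(proj('wrist',[527.5,-68.6,12]),proj('wrist',[527.5,-68.6,63]))"
```

```text
clock 17.00 j1 -0.26 j6 -0.70 th 115.0 [526.6 -68.9 156.4]
(529, 203, 156, 115) slide [1.227, 0.585, 0.002] ang [-0.0001, -0.0001, -0.0002]
[276.73777497 203.02309555] [276.93448141 220.04898562]
```

View pics/w7.png

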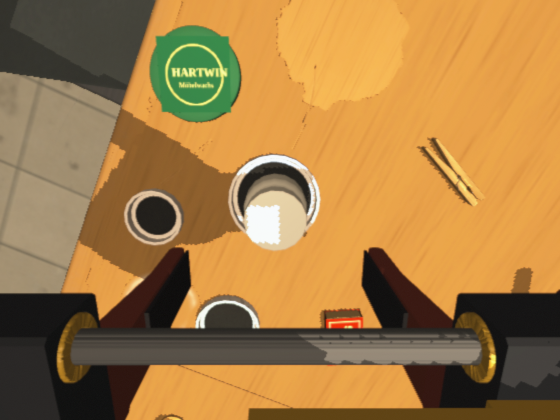

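Emit:
{"method": "arm_command", "body": {"slide": [[0.15, 0.07, 0], [0.35, 0.165, 0], [0.55, 0.26, 0], [0.75, 0.357, 0], [0.9, 0.43, 0], [0.9, 0.43, 0]], "angular": [[0, 0, 0], [0, 0, 0], [0, 0, 0], [0, 0, 0], [0, 0, 0], [0, 0, 0]]}}

```text
clock: 17.6
ee_pos: [527.5, 133.9, 154.8]
orientation: [-0.002, 0.536, 0.844, -0.001]
contact_force: [0.4, -0.7, -0.4]
width: 87.7
grasp_force: 0.0
```

Emit:
{"method": "arm_command", "body": {"slide": [[0.15, 0.07, 0], [0.334, 0.158, 0], [0.334, 0.158, 0], [0.334, 0.158, 0], [0.334, 0.158, 0]], "angular": [[0, 0, 0], [0, 0, 0], [0, 0, 0], [0, 0, 0], [0, 0, 0]]}}

```text
clock: 18.1
ee_pos: [528.9, 202.9, 155.8]
orientation: [-0.001, 0.538, 0.843, -0.001]
contact_force: [-0.5, -0.3, -0.1]
width: 88.0
grasp_force: 0.0
```

```bash
python3 -c "
from h import *
go((528.5,204,34,115)); p=proj('wrist',[528.5,204,78]); im=bot.capture('wrist')
g=(im.min(2)>190).astype(np.uint8); n,l,s,c=cv2.connectedComponentsWithStats(g)
print(p,[(s[i].tolist(),c[i].round(1).tolist()) for i in range(1,n) if s[i][4]>150])"
```

```text
clock 18.10 j1 0.24 j6 -0.19 th 114.9 [528.9 202.9 155.8]
(528.5, 204, 34, 115) slide [0.006, 0.002, 0.609] ang [-0.0008, 0.0, -0.0004]
[276.1103975  224.80354481] [([252, 211, 36, 37, 1090], [270.2, 228.1]), ([410, 246, 82, 46, 972], [445.5, 268.9]), ([131, 391, 74, 29, 278], [160.9, 403.8])]
```

Emit:
{"method": "arm_command", "body": {"slide": [[0.01, 0.002, 0.1], [0.01, 0.002, 0.25], [0.01, 0.002, 0.4], [0.01, 0.002, 0.52], [0.01, 0.002, 0.609], [0.01, 0.002, 0.609], [0.01, 0.002, 0.609]], "angular": [[0, 0, 0], [0, 0, 0], [0, 0, 0], [0, 0, 0], [0, 0, 0], [0, 0, 0], [0, 0, 0]]}}

```text
clock: 18.85
ee_pos: [529.1, 205.4, 35.1]
orientation: [-0.0, 0.538, 0.843, -0.0]
contact_force: [0.0, -0.2, -0.4]
width: 87.9
grasp_force: 0.0
```

Emit:
{"method": "arm_command", "body": {"slide": [[0, 0, 0], [0, 0, 0], [0, 0, 0], [0, 0, 0], [0, 0, 0], [0, 0, 0], [0, 0, 0], [0, 0, 0], [0, 0, 0], [0, 0, 0]], "angular": [[0, 0, 0], [0, 0, 0], [0, 0, 0], [0, 0, 0], [0, 0, 0], [0, 0, 0], [0, 0, 0], [0, 0, 0], [0, 0, 0], [0, 0, 0]], "fingers": -1}}

```text
clock: 19.85
ee_pos: [528.9, 206.4, 35.1]
orientation: [-0.0, 0.538, 0.843, -0.0]
contact_force: [-0.9, 0.2, 2.6]
width: 36.2
grasp_force: 30.0
```

```bash
python3 -c "
from h import *
go((528.5,204,150,115),(540,60,150,115),(540,-100,150,115),(540,-206,90,115))"
```

```text
clock 19.85 j1 0.25 j6 -0.19 th 115.0 [528.9 206.4  35.1]
(528.5, 204, 150, 115) slide [-0.01, -0.007, -0.575] ang [-0.0001, -0.0001, -0.0002]
(540, 60, 150, 115) slide [-0.687, -0.259, -0.575] ang [-0.0001, -0.0001, -0.0002]
(540, -100, 150, 115) slide [-1.412, -0.596, -0.575] ang [-0.0001, -0.0001, -0.0002]
(540, -206, 90, 115) slide [-1.893, -0.82, -0.275] ang [-0.0001, -0.0001, -0.0002]
```

Emit:
{"method": "arm_command", "body": {"slide": [[0, 0, -0.1], [0, 0, -0.25], [0, 0, -0.4], [0, 0, -0.55], [-0.05, -0.02, -0.575], [-0.2, -0.08, -0.575], [-0.4, -0.17, -0.575], [-0.6, -0.25, -0.575], [-0.8, -0.34, -0.575], [-0.95, -0.41, -0.575], [-0.95, -0.41, -0.575]], "angular": [[0, 0, 0], [0, 0, 0], [0, 0, 0], [0, 0, 0], [0, 0, 0], [0, 0, 0], [0, 0, 0], [0, 0, 0], [0, 0, 0], [0, 0, 0], [0, 0, 0]]}}

```text
clock: 20.95
ee_pos: [534.4, -4.7, 149.0]
orientation: [-0.0, 0.539, 0.842, -0.001]
contact_force: [0.8, 0.4, -0.7]
width: 36.6
grasp_force: 30.0
```

Emit:
{"method": "arm_command", "body": {"slide": [[-0.15, -0.065, 0], [-0.35, -0.15, 0], [-0.55, -0.24, 0], [-0.75, -0.325, 0], [-0.943, -0.41, 0], [-0.943, -0.41, 0.15], [-0.943, -0.41, 0.3], [-0.943, -0.41, 0.3], [-0.943, -0.41, 0.3]], "angular": [[0, 0, 0], [0, 0, 0], [0, 0, 0], [0, 0, 0], [0, 0, 0], [0, 0, 0], [0, 0, 0], [0, 0, 0], [0, 0, 0]]}}

```text
clock: 21.85
ee_pos: [539.4, -205.2, 89.3]
orientation: [-0.001, 0.537, 0.843, -0.0]
contact_force: [0.6, 0.3, -0.5]
width: 36.4
grasp_force: 30.0
```

```bash
python3 -c "
from h import *
save('wrist','w8.png',None,1.0); go((540,-207,39,115)); print(proj('wrist',[539.8,-206.5,12]))"
```

```text
clock 21.90 j1 -0.48 j6 -0.92 th 115.0 [ 540.4 -205.6   90.4]
(540, -207, 39, 115) slide [-0.006, -0.005, 0.257] ang [-0.0, -0.0001, -0.0]
[274.31047766 226.89715311]
```

View pics/w8.png

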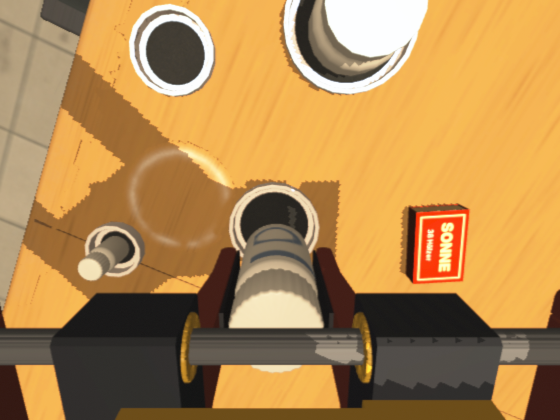

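Emit:
{"method": "arm_command", "body": {"slide": [[-0.004, -0.005, 0.06], [-0.004, -0.005, 0.13], [-0.004, -0.005, 0.19], [-0.004, -0.005, 0.235], [-0.004, -0.005, 0.257], [-0.004, -0.005, 0.257], [-0.004, -0.005, 0.257]], "angular": [[0, 0, 0], [0, 0, 0], [0, 0, 0], [0, 0, 0], [0, 0, 0], [0, 0, 0], [0, 0, 0]]}}

```text
clock: 22.6
ee_pos: [539.7, -207.2, 38.4]
orientation: [-0.0, 0.538, 0.843, 0.0]
contact_force: [-0.2, 0.3, -1.0]
width: 36.8
grasp_force: 30.0
```

Emit:
{"method": "arm_command", "body": {"slide": [[0, 0, 0], [0, 0, 0], [0, 0, 0], [0, 0, 0], [0, 0, 0], [0, 0, 0], [0, 0, 0]], "angular": [[0, 0, 0], [0, 0, 0], [0, 0, 0], [0, 0, 0], [0, 0, 0], [0, 0, 0], [0, 0, 0]], "fingers": 1}}

```text
clock: 23.3
ee_pos: [539.6, -207.2, 38.7]
orientation: [-0.0, 0.538, 0.843, 0.0]
contact_force: [0.2, 0.4, 0.2]
width: 86.8
grasp_force: 0.0
```

Emit:
{"method": "arm_command", "body": {"slide": [[0, 0, -0.1], [0, 0, -0.25], [0, 0, -0.45], [0, 0, -0.6], [0, 0, -0.6], [0, 0, -0.6]], "angular": [[0, 0, 0], [0, 0, 0], [0, 0, 0], [0, 0, 0], [0, 0, 0], [0, 0, 0]]}}

```text
clock: 23.9
ee_pos: [539.9, -207.4, 159.2]
orientation: [0.001, 0.538, 0.843, 0.0]
contact_force: [-0.3, -0.3, -0.2]
width: 88.0
grasp_force: 0.0
```

```bash
python3 -c "
from h import *
save('wrist','w9.png',None,1.0); go((445,135,158,115))"
```

```text
clock 23.95 j1 -0.49 j6 -0.92 th 115.0 [ 539.  -206.9  158. ]
(445, 135, 158, 115) slide [1.748, 0.295, 0.001] ang [-0.0002, -0.0003, -0.0002]
```

View pics/w9.png

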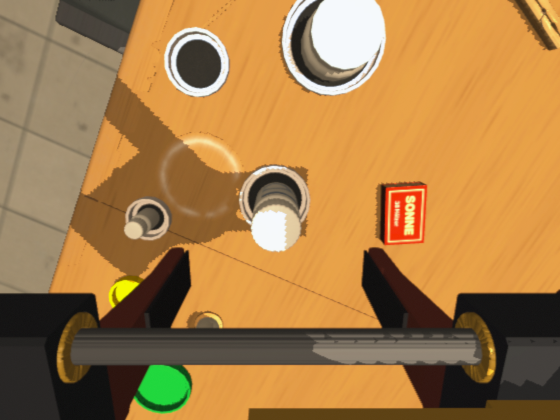

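Emit:
{"method": "arm_command", "body": {"slide": [[0.15, 0.025, 0], [0.35, 0.06, 0], [0.55, 0.095, 0], [0.75, 0.125, 0], [0.88, 0.15, 0], [0.88, 0.15, 0]], "angular": [[0, 0, 0], [0, 0, 0], [0, 0, 0], [0, 0, 0], [0, 0, 0], [0, 0, 0]]}}

```text
clock: 24.55
ee_pos: [489.4, -31.9, 156.8]
orientation: [-0.003, 0.536, 0.844, -0.001]
contact_force: [-0.0, -1.0, -0.0]
width: 88.1
grasp_force: 0.0
```

Emit:
{"method": "arm_command", "body": {"slide": [[0.15, 0.025, 0], [0.35, 0.06, 0], [0.55, 0.095, 0], [0.75, 0.125, 0], [0.875, 0.148, 0], [0.875, 0.148, 0], [0.875, 0.148, 0]], "angular": [[0, 0, 0], [0, 0, 0], [0, 0, 0], [0, 0, 0], [0, 0, 0], [0, 0, 0], [0, 0, 0]]}}

```text
clock: 25.25
ee_pos: [445.6, 135.5, 157.9]
orientation: [-0.0, 0.537, 0.844, -0.001]
contact_force: [0.8, -0.6, 0.4]
width: 88.5
grasp_force: 0.0
```

```bash
python3 -c "
from h import *
go((445,136.5,40,115)); P=bot.camera_params('wrist'); p=proj('wrist',[445,136.5,99]); im=bot.capture('wrist').astype(int)
g=((im[:,:,1]-im[:,:,0]>30)&(im[:,:,1]-im[:,:,2]>20)).astype(np.uint8); n,l,s,c=cv2.connectedComponentsWithStats(g)
print(p,[(s[i].tolist(),c[i].round(1).tolist()) for i in range(1,n) if s[i][4]>150])"
```

```text
clock 25.25 j1 0.15 j6 -0.29 th 115.0 [445.6 135.5 157.9]
(445, 136.5, 40, 115) slide [0.006, 0.0, 0.589] ang [-0.0004, 0.0001, 0.0002]
[275.5472745  233.88697609] [([254, 206, 41, 46, 1381], [273.6, 230.1]), ([181, 289, 54, 39, 848], [211.8, 304.6]), ([176, 305, 43, 23, 653], [196.4, 316.6])]
```

Emit:
{"method": "arm_command", "body": {"slide": [[0.016, -0.002, 0.1], [0.016, -0.002, 0.25], [0.016, -0.002, 0.4], [0.016, -0.002, 0.51], [0.016, -0.002, 0.587], [0.016, -0.002, 0.587], [0.016, -0.002, 0.587]], "angular": [[0, 0, 0], [0, 0, 0], [0, 0, 0], [0, 0, 0], [0, 0, 0], [0, 0, 0], [0, 0, 0]]}}

```text
clock: 26.0
ee_pos: [444.2, 137.8, 41.2]
orientation: [-0.0, 0.538, 0.843, -0.0]
contact_force: [0.4, 0.8, 0.3]
width: 88.1
grasp_force: 0.0
```

Emit:
{"method": "arm_command", "body": {"slide": [[0, 0, 0], [0, 0, 0], [0, 0, 0], [0, 0, 0], [0, 0, 0], [0, 0, 0], [0, 0, 0], [0, 0, 0], [0, 0, 0], [0, 0, 0]], "angular": [[0, 0, 0], [0, 0, 0], [0, 0, 0], [0, 0, 0], [0, 0, 0], [0, 0, 0], [0, 0, 0], [0, 0, 0], [0, 0, 0], [0, 0, 0]], "fingers": -1}}

```text
clock: 27.0
ee_pos: [443.7, 138.9, 41.2]
orientation: [-0.0, 0.538, 0.843, -0.0]
contact_force: [0.4, 0.0, 0.2]
width: 28.4
grasp_force: 30.0
```

```bash
python3 -c "
from h import *
go((445,136.5,120,115),(435,-131,120,115),(435,-131,90,115))"
```

```text
clock 27.00 j1 0.15 j6 -0.28 th 115.0 [443.7 138.9  41.2]
(445, 136.5, 120, 115) slide [-0.014, 0.001, -0.394] ang [-0.0001, -0.0001, -0.0002]
(435, -131, 120, 115) slide [-1.205, -0.609, -0.394] ang [-0.0001, -0.0001, -0.0002]
(435, -131, 90, 115) slide [-1.205, -0.609, -0.244] ang [-0.0001, -0.0001, -0.0002]
```

Emit:
{"method": "arm_command", "body": {"slide": [[0, 0, -0.1], [0, 0, -0.25], [0, 0, -0.394], [-0.05, -0.025, -0.394], [-0.2, -0.1, -0.394], [-0.4, -0.2, -0.394], [-0.6, -0.3, -0.394], [-0.8, -0.4, -0.394], [-0.95, -0.48, -0.394], [-0.95, -0.48, -0.394]], "angular": [[0, 0, 0], [0, 0, 0], [0, 0, 0], [0, 0, 0], [0, 0, 0], [0, 0, 0], [0, 0, 0], [0, 0, 0], [0, 0, 0], [0, 0, 0]]}}

```text
clock: 28.0
ee_pos: [436.6, -77.7, 119.2]
orientation: [0.0, 0.539, 0.842, -0.001]
contact_force: [-0.5, 0.4, -1.3]
width: 28.0
grasp_force: 30.0
```

Emit:
{"method": "arm_command", "body": {"slide": [[-0.1, -0.05, 0], [-0.255, -0.129, 0], [-0.255, -0.129, 0.1], [-0.255, -0.129, 0.15], [-0.255, -0.129, 0.15], [-0.255, -0.129, 0.15]], "angular": [[0, 0, 0], [0, 0, 0], [0, 0, 0], [0, 0, 0], [0, 0, 0], [0, 0, 0]]}}

```text
clock: 28.6
ee_pos: [434.4, -129.9, 89.6]
orientation: [-0.001, 0.537, 0.843, -0.0]
contact_force: [-1.1, 0.3, -2.0]
width: 28.6
grasp_force: 30.0
```

```bash
python3 -c "
from h import *
save('wrist','w10.png',None,1.0); go((434.5,-130.5,44,115)); print(proj('wrist',[434.3,-130,12]))"
```

```text
clock 28.65 j1 -0.44 j6 -0.88 th 115.0 [ 434.9 -130.1   90. ]
(434.5, -130.5, 44, 115) slide [-0.001, -0.002, 0.23] ang [-0.0001, -0.0003, 0.0001]
[275.02999022 225.84955726]
```

View pics/w10.png

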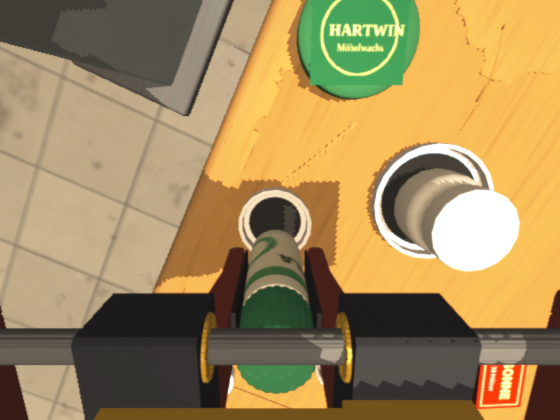

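Emit:
{"method": "arm_command", "body": {"slide": [[-0.001, -0.002, 0.06], [-0.001, -0.002, 0.12], [-0.001, -0.002, 0.17], [-0.001, -0.002, 0.21], [-0.001, -0.002, 0.227], [-0.001, -0.002, 0.227], [-0.001, -0.002, 0.227]], "angular": [[0, 0, 0], [0, 0, 0], [0, 0, 0], [0, 0, 0], [0, 0, 0], [0, 0, 0], [0, 0, 0]]}}

```text
clock: 29.35
ee_pos: [435.0, -131.4, 44.8]
orientation: [0.0, 0.538, 0.843, 0.0]
contact_force: [-0.8, 0.3, -1.3]
width: 28.3
grasp_force: 30.0
```

Emit:
{"method": "arm_command", "body": {"slide": [[0, 0, 0.002], [0, 0, 0.002], [0, 0, 0.002]], "angular": [[0, 0, 0], [0, 0, 0], [0, 0, 0]]}}

```text
clock: 29.65
ee_pos: [434.9, -131.4, 44.4]
orientation: [0.0, 0.538, 0.843, 0.0]
contact_force: [-0.3, 1.1, -1.0]
width: 28.0
grasp_force: 30.0
```

Emit:
{"method": "arm_command", "body": {"slide": [[0, 0, 0], [0, 0, 0], [0, 0, 0], [0, 0, 0], [0, 0, 0], [0, 0, 0], [0, 0, 0]], "angular": [[0, 0, 0], [0, 0, 0], [0, 0, 0], [0, 0, 0], [0, 0, 0], [0, 0, 0], [0, 0, 0]], "fingers": 1}}

```text
clock: 30.35
ee_pos: [434.8, -131.4, 44.3]
orientation: [-0.0, 0.538, 0.843, 0.0]
contact_force: [0.4, -0.5, 0.1]
width: 81.0
grasp_force: 0.0
```

Emit:
{"method": "arm_command", "body": {"slide": [[0, 0, -0.1], [0, 0, -0.25], [0, 0, -0.45], [0, 0, -0.65], [0, 0, -0.8], [0, 0, -0.8], [0, 0, -0.8], [0, 0, -0.8]], "angular": [[0, 0, 0], [0, 0, 0], [0, 0, 0], [0, 0, 0], [0, 0, 0], [0, 0, 0], [0, 0, 0], [0, 0, 0]]}}

```text
clock: 31.15
ee_pos: [433.8, -130.9, 203.1]
orientation: [-0.001, 0.538, 0.843, -0.0]
contact_force: [-0.2, -0.1, 0.8]
width: 87.9
grasp_force: 0.0
```

```bash
python3 -c "
from h import *
save('wrist','w11.png',None,1.0); go()"
```

```text
clock 31.20 j1 -0.45 j6 -0.88 th 115.0 [ 433.7 -130.9  202.8]
```

View pics/w11.png

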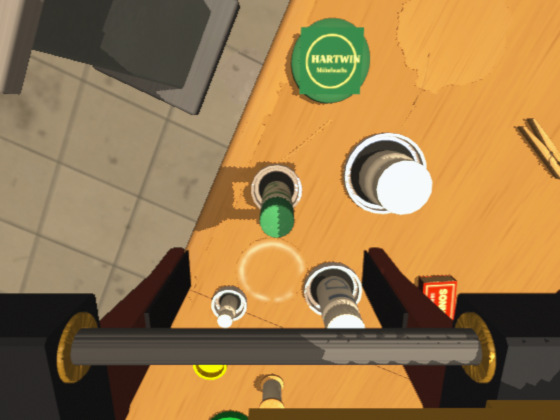

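All four containers stand upright in their cups: stick (277,195), jar (385,175), bottle (333,295) and vial (229,305).

```bash
python3 -c "
from workcell import bot
print(bot.job_done())"
```

```text
the job is handed in; nothing more can be done
None
```

The vial, squat jar, tablet bottle and stick each stand released in their matching cups, placed shortest to tallest, and the job was handed in at about 31 s; the hand-in call returned no verdict.

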